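Tap the regulator module home against the hidden ledge

ROBOT

A 6-joint arm with a two-finger parallel gripper is mounted at the origin on the work surface. World frame = base frame: x ahead of the robot, y to its left, z up, the work surface at z = 0. Lengths are in m, angles in rad, forces in N, time in s.
With the tool pointing down it reaches from about 0.35 to 0.975 m from the base axis. Payload 4.9 kg.
Tool frame: the origin (TCP) lies between the finger pads; the fingertips stand 19 mm ahead of it and the grasp point (between the pads) is the TCP; z points along the fingers, y is the direction in which the jaws open and shut (so a half turn about z gives the same grasp; the last joint's range is limited). The gripper opens to 85 mm and grips with 20 to 120 N. Pads are 22 mm wide; open, the fingers measure 114 mm over their backs; the gripper's body (76 mm by 85 mm) begins 54 mm behind the grasp point. The pads swing forward as they close: fully open they stand 13 mm farther back than shut.
Start: joints at [-0.119, 0.053, 1.613, -0, 1.476, -0.119], TCP at [0.625, 0, 0.25] pointing down, gripper open.
Joint ranges: [-3.01, 3.01], [-1.01, 2.22], [0.06, 2.58], [-1.02, 4.17], [0.09, 2.62], [-3.14, 3.14]. Speed limits (rad/s): [2.57, 2.57, 3.14, 3.14, 3.14, 3.14].

INTERFACE

Orientations are given as a unit quaternion [w, x, y, z].
In Python, from plant import state, grab_frame, calibration, job_done gives the robot as it stands. The module is installed in compiled form; this text tells all that it offers.
- The arm moves only by the tool servo_tool, never from a script. Its argument "deltas" is a list that holds one entry, the list of rows, each a list of 5 numbers: the finger opening in mm, from 0 to 85.4, then the shift along the world's x, y, z in mm, then the turn about the world's z in units of 6 degrees (1.0 is 6 degrees). A call has 1 to 5 rows; each row is the pose to reach, as a shift and turn from the pose commanded when the call began; what a row does not reach only later rows make up. A row lasts 1/8 s, in which the tool goes at most 62.5 mm and 10.7 degrees, less where a joint would pass 70% of its speed; a pose out of reach is approached as far as the arm can. A call with a gripper value outside its range is refused whole. The fingers move at their own pace and stop on an object; the grip force is fixed at half the most. Time passes only in rows, so rows that repeat a pose let the fingers close. It gives the time, the measured TCP pose, the force and the opening at its end, in the units of the state.
- state(): the state, without advancing time (a new reading comes with each control period).
- grab_frame(name): name is "scene" or "side" or "wrist"; returns the picture (420x560x3 uint8, red, green, blue); there is no depth.
- calibration(name): a dict with "intrinsics" (3x3 intrinsics, pixels), "world_from_camera" (4x4, takes a point from camera to world coordinates). Camera axes: x right, y down, z forward; pixel columns grow to the right and rows downward; lengths in m; the calibration is good to about 2 mm. A picture is of the moment at which its call begins: read the wrist's pose just before it. calibration takes no time and is no camera call; for the wrist camera it gives the pose at the moment of the call.
- job_done(): hands the job in, once; it reports no verdict.
The state is a dict: "time": time; "joint_pos": joint angles; "joint_vel": joint speeds; "joint_efforts": joint torques, N m; "tool_pos": TCP position; "tool_rot": TCP orientation; "contact_force": force on the tool from outside, world axes, zero at the start; "ft_torque": the same for the moment, N m; "gripper_width": opening from 0.0 (shut) to 1.0 (fully open).
Only numpy, scipy, OpenCV 4.12 (cv2) and the standard library are available. Lean on these libraries where they do the work, as an engineer would, in place of code of your own. Each camera call takes 0.05 s, during which the arm holds its last target.

TASK

Take the soft-faced hammer by its handle and tap the amplifier's regulator module gently along the deck into the shroud, a few millimetres at a tap and drawing the hammer back after each, until the module's hidden end stands flat and square against the locating ledge inside. Feel for the ledge: do not ram the module against it, touch the module with nothing but the hammer, and keep clear of the valves. Then lay the hammer back down flat on its blue pad and leave everything else on the bench as it is.

Things in the scene. Friction and masses are not known exactly. Their poses are not given: they have to be found in the camera images.
- amp: Valve amplifier, fixed: black chassis 300 (its x) x 262 (its y) x 50 mm high. Origin at bench level, under the middle of the lane the module slides in; +x is the way the module must go, z up. Flat deck z 50, x -150 to +150, y -100 to +162. Black shroud on it, x +20 to +145, y -83 to +83, open only to -x (158 wide, 62 high); roof 66 above the deck, two transformers on it to 124.
- shroud_mouth (a point): On the deck, middle of the shroud's mouth (amp x +20, y 0). Out of sight inside is the ledge: a rigid steel angle 18 mm high, 120 mm wide across the lane, square to the amp's x axis. It is screwed down through slotted holes, so its depth differs from set to set: its face is somewhere 42 to 58 mm behind the mouth.
- deck_valves: Four glass valves in sockets on the deck, fixed, fragile, in a row at amp y = +124 mm: two 35 mm thick, 103 mm tall at amp x +112 and +58, two 22 mm thick, 59 mm tall at amp x +8 and -32. Origin: on the deck straight above the amp's origin, axes as the amp's.
- module: Regulator module: light-grey cast aluminium case, fins on top, 100 (its x) x 110 (its y) x 52 mm high, 0.3 to 0.65 kg, loose on the deck, its +x end just inside the shroud. Origin: centre of the underside; +x points into the shroud, at first up to 0.12 rad askew. Ends (x -50, +50) are flat, 38 mm high, fins set 6 mm in. Tap the -x end, which stays outside. 1 to 6 N slides it; it stays where left.
- module_front (a point): Middle of the module's near end wall (the one to tap), 19 mm above the deck. More than 25 N on it would be too hard a knock.
- hammer: Soft-faced hammer, 0.26 kg, flat on the pad. Head: 28 mm thick cylinder, 88 mm long along the hammer's y, a flat cream nylon face at each end (y +44 and -44, alike). Wooden handle along -x to x = -200 mm, 18 wide (y), 22 high (last 34 mm: 22 wide, 28 high). Origin: underside, below the head's centre; head and handle axes 14 mm above it. Centre of mass about 37 mm from the head's centre.
- hammer_head (a point): Centre of the hammer's head (14 mm above the hammer's underside).
- hammer_end (a point): On the handle's axis, 190 mm from the head's centre, near the handle's end.
- pad: Dark blue foam pad for the hammer, 280 mm (its x) x 130 mm (its y) x 10 mm, fixed on the bench. Origin: centre of the underside; the top is 10 mm above it.
- spare_valve: Loose glass valve standing upright, 35 mm thick, 115 mm tall, fragile. Origin: centre of the underside.
- spare_valve2: Second loose glass valve, the same, standing upright.
- multimeter: Loose amber hand-held multimeter lying on its back, 188 x 92 x 36 mm. Origin: centre of the underside.
- solder_reel: Loose solder reel standing on its flange, 62 mm across, 48 mm high. Origin: centre of the underside.
- screwdriver: Loose green-handled screwdriver lying on the bench, about 200 mm long. Origin: near its middle, at the underside.
- capacitor: Loose blue can capacitor standing upright, 35 mm across, 75 mm tall. Origin: centre of the underside.
- screw_tray: Loose steel screw tray, 90 x 130 x 22 mm. Origin: centre of the underside.

How it is judged:
On the way, in this order (a step that is already met when the one before it is completed fails the run):
1. the hammer is lifted off its pad (height (world z) of hammer above 0.035 m), for 0.2 s.
2. a first small tap or taps: the module has moved 2 to 11 mm and the hammer has come away from it (distance of module from where it was at the start of the episode between 0.002 and 0.011 m and contact force between hammer and module below 0.05 N), for 0.15 s.
3. more small taps: the module has moved 11 to 22 mm from its start and the hammer has come away from it again (distance of module from where it was at the start of the episode between 0.011 and 0.022 m and contact force between hammer and module below 0.05 N), for 0.15 s.
4. the module stands against the ledge, square, with the hammer away from it (x of ledge_c0 in the frame of module below 0.054 m and angle between the x axis of module and the x axis of amp, either way round below 0.025 rad and angle between module's own z axis and vertical below 0.03 rad and contact force between hammer and module below 0.05 N), for 0.3 s.
At the end, for the whole second after the job is handed in: Module against the hidden ledge (gap under 2 mm), square to it (within 0.025 rad of the amp's x axis), flat on the deck, at rest. Hammer flat and still on its pad: head centre within 145 mm along and 70 mm across of the pad's middle, site hammer_end within 160 and 75 mm, both below 32 mm (x of ledge_c0 in the frame of module below 0.054 m and angle between the x axis of module and the x axis of amp, either way round below 0.025 rad and angle between module's own z axis and vertical below 0.03 rad and linear speed of module below 0.01 m/s and linear speed of hammer below 0.02 m/s and height (world z) of each of hammer_head, hammer_end below 0.032 m and x of hammer_head in the frame of pad between -0.145 and 0.145 m and y of hammer_head in the frame of pad between -0.07 and 0.07 m and x of hammer_end in the frame of pad between -0.16 and 0.16 m and y of hammer_end in the frame of pad between -0.075 and 0.075 m); the robot touches nothing.
It fails at once if the hammer strikes or presses the module with more than 25 N (contact force between hammer and module above 25 N).
It fails at once if the module is shoved faster than 0.15 m/s (linear speed of module above 0.15 m/s).
It fails at once if the gripper or arm touches the module (contact force between any of the fingers, the arm and module above 0.3 N).
It fails at once if a valve on the deck is touched (contact force between any of the arm, the fingers, hammer, module and deck_valves above 0.5 N).
It fails at once if something else on the bench is moved by more than 15 mm (distance of any of spare_valve, spare_valve2, multimeter, solder_reel, screwdriver, capacitor, screw_tray from where it was at the start of the episode above 0.015 m).
It also fails if it takes over 64 s, if anything falls off the work surface, if the arm or the gripper's body presses on something with over 40 N, if the wrist force passes 120 N, or if a joint passes its speed limit or range.

## Working session

There is one attempt and no reset: what is moved stays moved. The work goes in short steps, Python scripts to look and compute and a tool call to move; the robot and the scene stay as the last step left them, time stands still between calls to the robot, and variables do not carry over. Pictures are saved under pics/ and viewed, and the job is handed in when it is done.

Besides the shell and the picture viewer there is one more tool, called after "Emit:" by a JSON object that holds its "op" and its "data", one argument or row to a line. servo_tool: Moves the arm, as the interface text tells. Its arguments: {"type":"object","properties":{"deltas":{"type":"array","items":{"type":"array","items":{"type":"array","items":{"type":"number"}}}}},"required":["deltas"]}

```bash
mkdir -p pics; python3 - <<'E'
from plant import *
import cv2
print(state())
for n in ["scene","side","wrist"]:
    im=grab_frame(n); cv2.imwrite(f"pics/{n}0.png",im[:,:,::-1])
    c=calibration(n); print(n,c["intrinsics"],c["world_from_camera"])
E
```

```text
{'time': 0.0, 'joint_pos': array([-1.18992048e-01,  5.33983002e-02,  1.61427594e+00, -2.48665058e-05,
        1.47597871e+00, -1.19025889e-01]), 'joint_vel': array([ 0.00139979,  0.00060453,  0.00113935,  0.00054911, -0.00069118,
        0.00104859]), 'joint_efforts': array([ 2.70554956e-04, -3.93670499e+01, -3.70175600e+01, -1.62778279e-04,
        6.93513779e-03, -6.06393527e-06]), 'tool_pos': array([6.24428412e-01, 6.72286330e-05, 2.49048061e-01]), 'tool_rot': array([-8.02105443e-04,  7.07093600e-01,  7.07119212e-01, -6.46515294e-04]), 'contact_force': array([ 0.16556925, -0.1850548 , -0.27273854]), 'ft_torque': array([-0.01422323, -0.03227828, -0.01262427]), 'gripper_width': 0.9973435632290241}
scene [[517.6678737    0.         278.68682986]
 [  0.         517.6678737  211.32086874]
 [  0.           0.           1.        ]] [[-0.42716481  0.50991652 -0.74666951  1.74779982]
 [ 0.90394683  0.25934406 -0.34003057  0.58830411]
 [ 0.0202571  -0.82019863 -0.57172008  1.01910997]
 [ 0.          0.          0.          1.        ]]
side [[437.65020728   0.         268.50040239]
 [  0.         437.65020728 209.55273295]
 [  0.           0.           1.        ]] [[ 0.36306882  0.63776253 -0.67929375  1.3186107 ]
 [ 0.93175818 -0.2506829   0.26264953 -0.27936788]
 [-0.0027793  -0.72829736 -0.6852556   0.87227318]
 [ 0.          0.          0.          1.        ]]
wrist [[319.26580055   0.         283.21909072]
 [  0.         319.26580055 213.3954906 ]
 [  0.           0.           1.        ]] [[ 9.99998958e-01 -2.91104848e-04 -1.41413442e-03  6.24161282e-01]
 [-6.64970061e-04 -9.62255523e-01 -2.72146775e-01  6.90010297e-02]
 [-1.28153541e-03  2.72147432e-01 -9.62254713e-01  3.72008696e-01]
 [ 0.00000000e+00  0.00000000e+00  0.00000000e+00  1.00000000e+00]]
```

View pics/scene0.png

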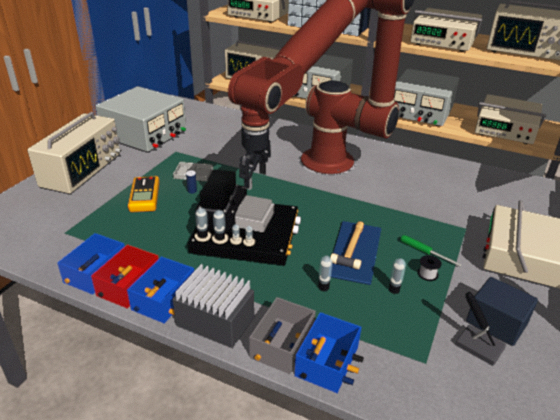

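View pics/side0.png

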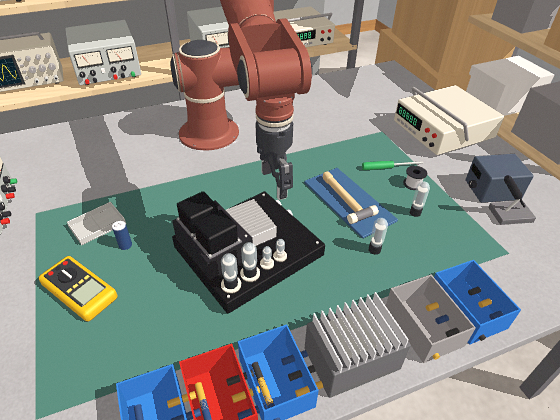

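View pics/wrist0.png

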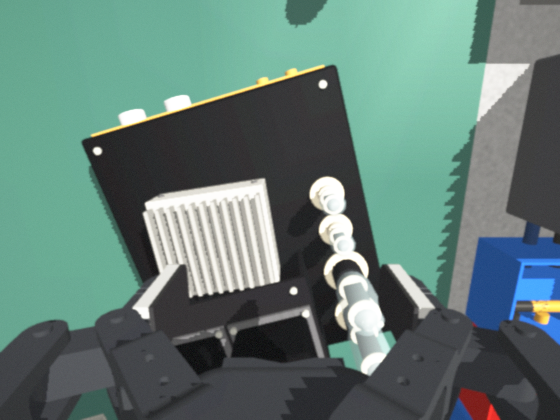

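```bash
cat > h.py <<'E'
from plant import *
import cv2, numpy as np
def ray(cal,uv,z):
    K=cal["intrinsics"];T=cal["world_from_camera"]
    d=T[:3,:3]@np.linalg.solve(K,np.array([uv[0],uv[1],1.]));o=T[:3,3]
    return o+d*(z-o[2])/d[2]
def proj(cal,p):
    T=cal["world_from_camera"];q=T[:3,:3].T@(np.array(p)-T[:3,3]);q=cal["intrinsics"]@q;return q[:2]/q[2]
E
python3 - <<'E'
from h import *
im=cv2.imread("pics/wrist0.png")
cv2.imwrite("pics/wz0.png",cv2.resize(im[50:330,70:400],None,fx=2.3,fy=2.1,interpolation=cv2.INTER_CUBIC))
im=cv2.imread("pics/scene0.png")
cv2.imwrite("pics/sz0.png",cv2.resize(im[160:300,160:440],None,fx=2.8,fy=2.8,interpolation=cv2.INTER_CUBIC))
im=cv2.imread("pics/side0.png")
cv2.imwrite("pics/dz0.png",cv2.resize(im[150:310,160:440],None,fx=2.8,fy=2.8,interpolation=cv2.INTER_CUBIC))
E
```

```text
(no output)
```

View pics/wz0.png

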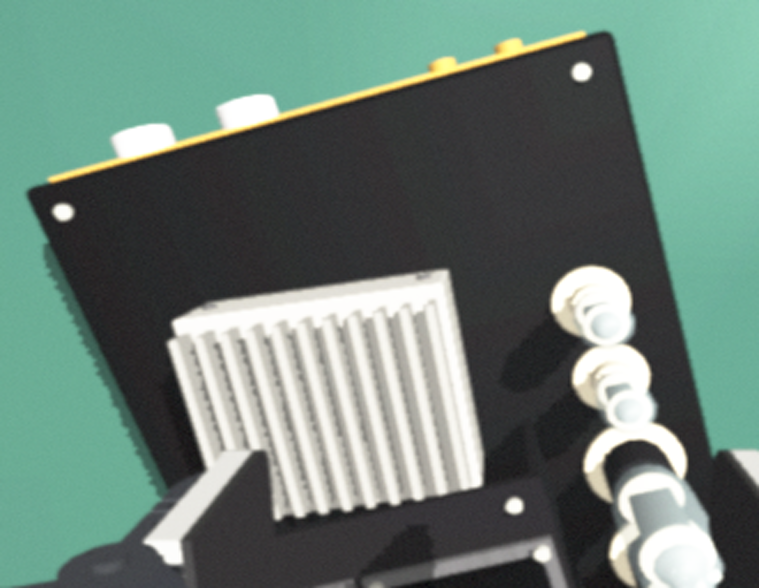

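View pics/sz0.png

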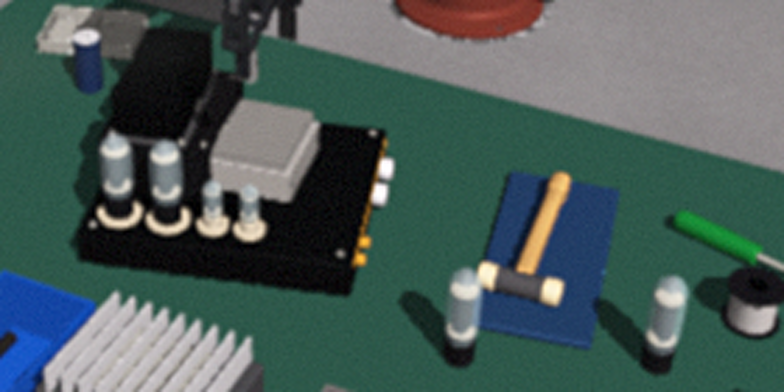

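View pics/dz0.png

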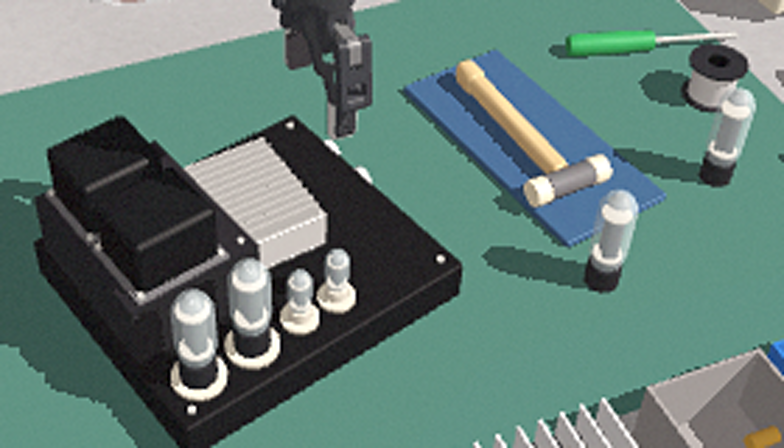

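```bash
python3 - <<'E'
from h import *
c=calibration("wrist")
f=lambda u,v:(70+u/2.3,50+v/2.1)
L=ray(c,f(30,190),.05);R=ray(c,f(610,33),.05)
print(L,R,np.linalg.norm(L-R))
ydir=(R-L)[:2]/np.linalg.norm((R-L)[:2]); xdir=np.array([ydir[1],-ydir[0]])
print("amp yaw",np.degrees(np.arctan2(xdir[1],xdir[0])))
O=((L+R)/2)[:2]-31*1e-3*ydir+.150*xdir
print("origin",O)
def amp(p): d=np.array(p[:2])-O; return d@xdir*1e3,d@ydir*1e3
for n,p,z in [("near L top",(178,318),.088),("near R top",(447,272),.088),("far R fin",(483,483),.102),("far L fin",(275,517),.102),("near R fin",(440,300),.102),("near L fin",(170,342),.102)]:
    w=ray(c,f(*p),z); print(n,w,amp(w))
for x,y,z in [(112,124,0),(58,124,0),(8,124,0),(-32,124,0)]:
    w=np.r_[O+xdir*x/1e3+ydir*y/1e3,.05]; print(proj(c,w))
# pad and hammer, side camera z=.01
s=calibration("side"); g=lambda u,v:(160+u/2.8,150+v/2.8)
for n,p,z in [("padA",(405,90),.01),("padB",(495,50),.01),("padC",(664,197),.01),("padD",(570,245),.01)]: print(n,ray(s,g(*p),z))
for n,p,z in [("handle end",(467,72),.024),("head1",(538,188),.024),("head2",(603,168),.024)]: print(n,ray(s,g(*p),z))
E
```

```text
[0.42649874 0.05265733 0.05      ] [0.67197036 0.12014217 0.05      ] 0.2545790954406716
amp yaw -74.6280566489529
origin [ 0.55910616 -0.06645165]
near L top [4.99431173e-01 9.74302262e-05 8.80000000e-02] (np.float64(-79.98719134290454), np.float64(-39.89904209363904))
near R top [0.60682605 0.02027804 0.088     ] (np.float64(-70.97718520101009), np.float64(69.00337314611984))
far R fin [ 0.62071481 -0.07201205  0.102     ] (np.float64(21.692950590099272), np.float64(57.930645175348644))
far L fin [ 0.53484614 -0.08897846  0.102     ] (np.float64(15.289976741806738), np.float64(-29.36362934450241))
near R fin [0.6048585  0.01106784 0.102     ] (np.float64(-62.618042812890806), np.float64(64.66473437004252))
near L fin [ 0.50131703 -0.00683456  0.102     ] (np.float64(-72.8032819205546), np.float64(-39.91821280895609))
[356.93813688 313.39936407]
[346.91222925 272.084391  ]
[336.88445135 230.76171087]
[328.28772417 195.33613493]
padA [0.38979289 0.19942019 0.01      ]
padB [0.36245409 0.32492255 0.01      ]
padC [0.63664608 0.37015597 0.01      ]
padD [0.65963381 0.2493318  0.01      ]
handle end [0.40167802 0.26805596 0.024     ]
head1 [0.59127553 0.25064004 0.024     ]
head2 [0.58977331 0.32580889 0.024     ]
```

Emit:
{"op": "servo_tool", "data": {
  "deltas": [
    [[85,-30,60,20,-1.7],[85,-60,120,30,-3.4],[85,-90,170,30,-5.1],[85,-120,220,30,-6.8],[85,-140,270,30,-8.5]]
  ]
}}

```text
time: 0.78
tool_pos: [0.4856, 0.2671, 0.2802]
tool_rot: [-0.0, 0.941, 0.338, 0.0]
contact_force: [0.5, 0.0, -0.4]
gripper_width: 0.991
```

Emit:
{"op": "servo_tool", "data": {
  "deltas": [
    [[85,0,5,0,-1.7],[85,0,5,0,-3.4],[85,0,5,0,-5.1],[85,0,5,0,-5.5],[85,0,5,0,-5.5]]
  ]
}}

```text
time: 1.4
tool_pos: [0.4869, 0.2707, 0.2799]
tool_rot: [0.0, 0.998, 0.06, -0.0]
contact_force: [0.4, 0.2, 0.4]
gripper_width: 0.993
```

```bash
python3 - <<'E'
from h import *
s=state();print(s["tool_pos"],s["tool_rot"],s["time"])
im=grab_frame("wrist"); cv2.imwrite("pics/w1.png",im[:,:,::-1]); print(calibration("wrist")["world_from_camera"])
E
```

```text
[0.48688397 0.27065511 0.27991198] [ 9.62169292e-05  9.98206143e-01  5.98697435e-02 -3.18142978e-04] 1.4
[[ 0.11898093 -0.95566131 -0.26936034  0.55461292]
 [-0.99289548 -0.11412323 -0.03368155  0.27916629]
 [ 0.00144788  0.27145413 -0.96245029  0.40259754]
 [ 0.          0.          0.          1.        ]]
```

View pics/w1.png

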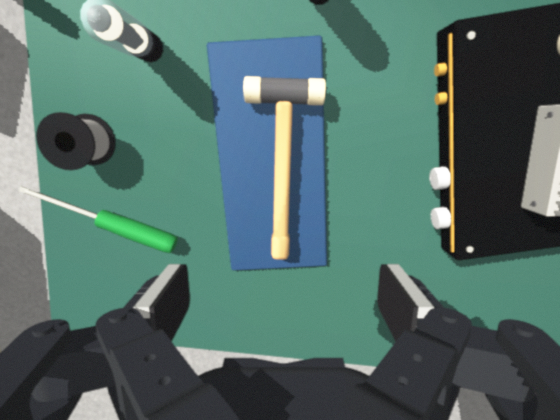

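```bash
python3 - <<'E'
from h import *
c=calibration("wrist"); im=cv2.imread("pics/w1.png").astype(int)
hsv=cv2.cvtColor(im.astype(np.uint8),cv2.COLOR_BGR2HSV)
m=((hsv[...,0]>8)&(hsv[...,0]<28)&(hsv[...,1]>80)&(hsv[...,2]>100))
m[:, :260]=0; m[:,310:]=0
pts=[]
for r in (115,135,155,175,195,215,228):
    xs=np.where(m[r])[0]; 
    if len(xs): pts.append(ray(c,(xs.mean()+.5,r+.5),.024)); print(r,xs.min(),xs.max(),pts[-1])
pts=np.array(pts); p=np.polyfit(pts[:,0],pts[:,1],1); print("yaw",np.degrees(np.arctan(p[0])))
for n,q,z in [("h1",(244,90),.024),("h2",(326,91),.024),("end",(280,260),.024),("neck",(284,103),.024)]: print(n,ray(c,q,z))
P=[ray(c,q,.01) for q in [(208,42),(322,36),(327,266),(232,270)]]
print(np.array(P),np.mean(P,0))
for q in [(453,33),(455,253)]:print(ray(c,q,.05))
E
python3 - <<'E'
import cv2
im=cv2.imread("pics/w1.png")
cv2.imwrite("pics/w1z.png",cv2.resize(im[0:280,180:560],None,fx=2.1,fy=2.1,interpolation=cv2.INTER_CUBIC))
E
```

```text
115 276 291 [0.56328861 0.27876192 0.024     ]
135 276 290 [0.54134973 0.27653284 0.024     ]
155 275 290 [0.51891219 0.27223366 0.024     ]
175 275 289 [0.49558582 0.26880209 0.024     ]
195 275 288 [0.47123199 0.2670577  0.024     ]
215 274 288 [0.4460162  0.26525158 0.024     ]
228 274 287 [0.42899134 0.26530355 0.024     ]
yaw 6.079324851712982
h1 [0.58489405 0.3261195  0.024     ]
h2 [0.59471594 0.23550354 0.024     ]
end [0.38638395 0.26262104 0.024     ]
neck [0.57661192 0.28036746 0.024     ]
[[0.63098745 0.37178405 0.01      ]
 [0.6519919  0.24711363 0.01      ]
 [0.37896248 0.19844914 0.01      ]
 [0.3580542  0.32440046 0.01      ]] [0.50499901 0.28543682 0.01      ]
[0.66019401 0.12194303 0.05      ]
[0.43154877 0.05800744 0.05      ]
```

View pics/w1z.png

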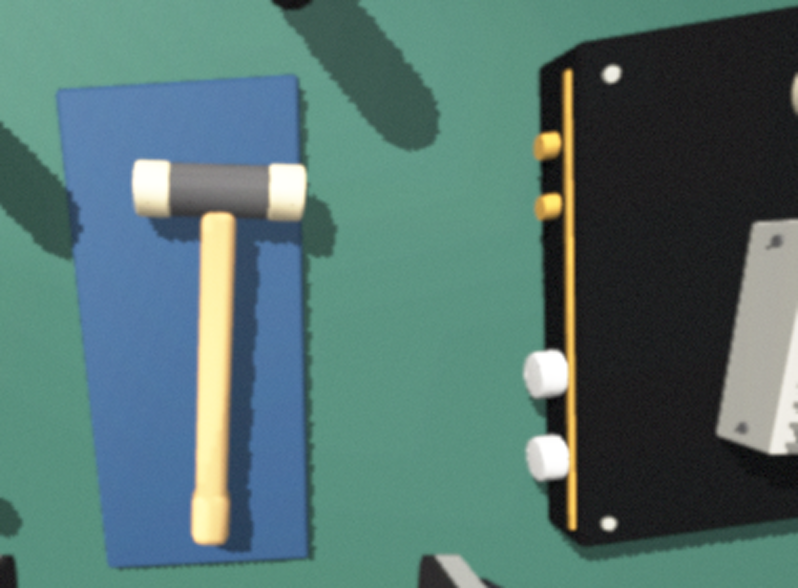

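Emit:
{"op": "servo_tool", "data": {
  "deltas": [
    [[85,20,2,-55,-0.1],[85,38,3,-110,-0.1],[85,38,3,-160,-0.1],[85,38,3,-205,-0.1],[85,38,3,-230,-0.1]]
  ]
}}

```text
time: 2.08
tool_pos: [0.5233, 0.2729, 0.0469]
tool_rot: [0.001, 0.999, 0.055, -0.002]
contact_force: [-0.6, 0.7, 0.1]
gripper_width: 0.995
```

Emit:
{"op": "servo_tool", "data": {
  "deltas": [
    [[60,0,0,-10,0],[40,0,0,-18,0],[15,0,0,-18,0],[10,0,0,-18,0],[10,0,0,-18,0]]
  ]
}}

```text
time: 2.7
tool_pos: [0.5261, 0.2741, 0.0338]
tool_rot: [-0.0, 0.999, 0.054, 0.001]
contact_force: [0.2, -0.3, 3.2]
gripper_width: 0.194
```

Emit:
{"op": "servo_tool", "data": {
  "deltas": [
    [[10,0,0,0,0],[10,0,0,8,0],[10,0,0,30,0],[10,0,0,70,0],[10,0,0,110,0]]
  ]
}}

```text
time: 3.32
tool_pos: [0.5239, 0.2732, 0.1421]
tool_rot: [0.0, 0.999, 0.054, -0.001]
contact_force: [0.5, 0.6, -2.7]
gripper_width: 0.196
```

Emit:
{"op": "servo_tool", "data": {
  "deltas": [
    [[10,0,0,20,0],[10,0,0,20,0]]
  ]
}}

```text
time: 3.58
tool_pos: [0.5257, 0.2739, 0.1635]
tool_rot: [-0.0, 0.999, 0.054, 0.001]
contact_force: [0.5, -0.0, -2.3]
gripper_width: 0.191
```

```bash
python3 - <<'E'
from h import *
s=state();print(s["tool_pos"],s["tool_rot"],s["time"],s["contact_force"],s["gripper_width"])
im=grab_frame("wrist"); cv2.imwrite("pics/w2.png",im[:,:,::-1])
im=grab_frame("side"); cv2.imwrite("pics/s2.png",cv2.resize(im[120:310,160:440,::-1],None,fx=2.8,fy=2.8))
E
```

```text
[0.52565238 0.27392985 0.16348509] [-3.76814525e-04  9.98522833e-01  5.43199429e-02  1.16390709e-03] 3.575 [ 0.47190368 -0.04793744 -2.28121648] 0.190844048666186
```

View pics/w2.png

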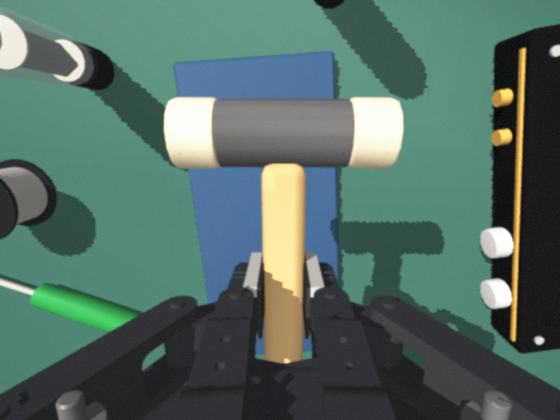

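View pics/s2.png

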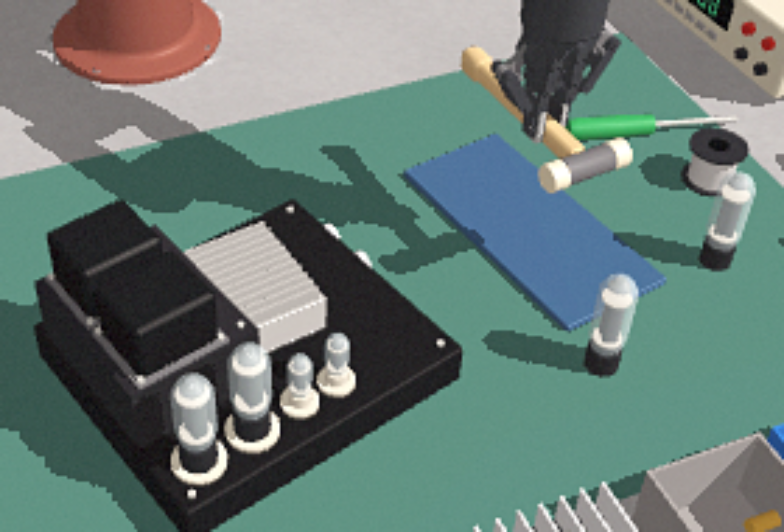

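Emit:
{"op": "servo_tool", "data": {
  "deltas": [
    [[10,-15,-40,0,0.4],[10,-35,-90,0,0.8],[10,-55,-140,0,1.2],[10,-78,-185,0,1.55],[10,-78,-185,0,1.55]]
  ]
}}

```text
time: 4.3
tool_pos: [0.4443, 0.0865, 0.1592]
tool_rot: [-0.0, 0.991, 0.133, -0.003]
contact_force: [0.0, 0.7, -2.2]
gripper_width: 0.197
```

Emit:
{"op": "servo_tool", "data": {
  "deltas": [
    [[10,0,0,0,0]]
  ]
}}

```text
time: 4.42
tool_pos: [0.4463, 0.0887, 0.1608]
tool_rot: [-0.0, 0.991, 0.135, -0.001]
contact_force: [-0.1, 0.1, -2.0]
gripper_width: 0.19
```

```bash
python3 - <<'E'
from h import *
s=state();print(s["tool_pos"],s["tool_rot"],s["time"],s["contact_force"],s["gripper_width"])
im=grab_frame("wrist"); cv2.imwrite("pics/w3.png",im[:,:,::-1]);print(repr(calibration("wrist")["world_from_camera"]))
E
```

```text
[0.44633675 0.08869142 0.16076419] [-2.99064556e-04  9.90879953e-01  1.34742173e-01 -1.17279380e-03] 4.425 [-0.1039479   0.12981648 -2.03414847] 0.1902820274481738
array([[ 2.67261048e-01, -9.27112153e-01, -2.62744338e-01,
         5.12558912e-01],
       [-9.63623979e-01, -2.56964532e-01, -7.34714743e-02,
         1.07714969e-01],
       [ 6.00320955e-04,  2.72822808e-01, -9.62064112e-01,
         2.83726950e-01],
       [ 0.00000000e+00,  0.00000000e+00,  0.00000000e+00,
         1.00000000e+00]])
```

View pics/w3.png

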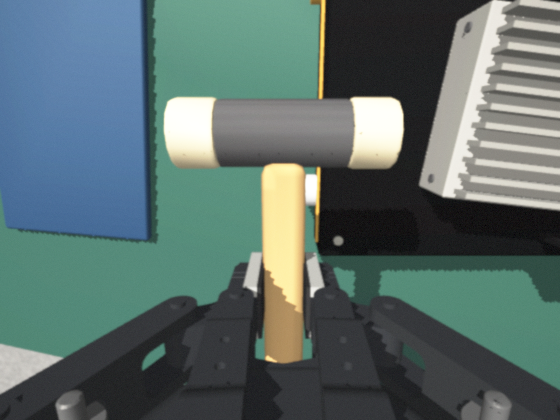

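```bash
python3 - <<'E'
from h import *
im=cv2.imread("pics/w3.png")
cv2.imwrite("pics/w3z.png",cv2.resize(im[0:270,300:560],None,fx=2.9,fy=2.2,interpolation=cv2.INTER_CUBIC))
E
```

```text
(no output)
```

View pics/w3z.png

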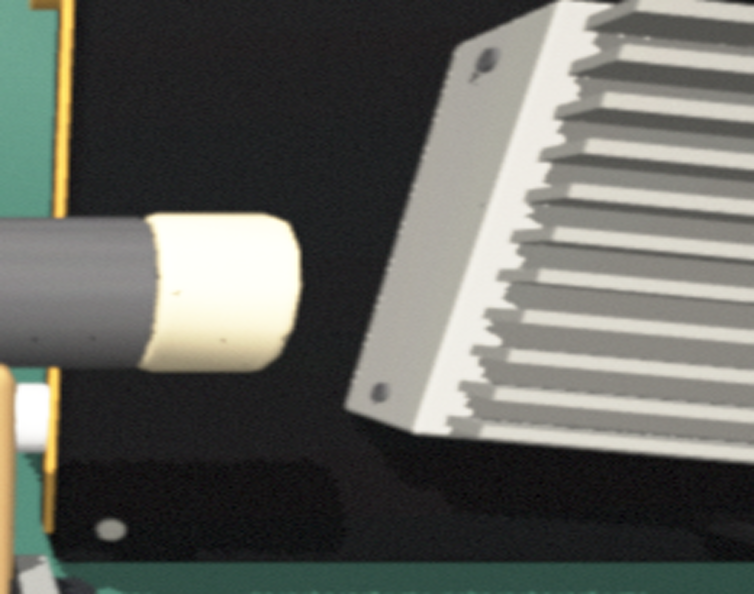

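```bash
python3 - <<'E'
from h import *
c=calibration("wrist")
f=lambda u,v:(300+u/2.9,v/2.2)
A=ray(c,f(345,407),.05);B=ray(c,f(457,45),.05);C=ray(c,f(413,433),.088);D=ray(c,f(555,2),.088)
ang=lambda a,b:np.degrees(np.arctan2((b-a)[1],(b-a)[0]))
print(A,B,np.linalg.norm(A-B),ang(A,B));print(C,D,np.linalg.norm(C-D),ang(C,D))
# deck -y edge
E1=ray(c,f(100,562),.05);E2=ray(c,f(750,562),.05); print("deck edge yaw",E1,E2,ang(E1,E2))
F1=ray(c,f(72,5),.0475);F2=ray(c,f(50,520),.0475); print("front strip",F1,F2,ang(F2,F1))
s1=ray(c,f(111,529),.05);print("screw",s1)
R=c["world_from_camera"];print("hammer axis yaw(image x)",ang(R[:3,3]*0,R[:3,0]))
# head position estimate for face right edge
print(proj(c,[0,0,0]) )
Rm=np.array(state()["tool_pos"]);
for zz in (-.008,-.004,-.012):
  yaw=np.radians(15.5); hx=np.array([np.cos(yaw),np.sin(yaw),0]);hy=np.array([-np.sin(yaw),np.cos(yaw),0])
  P=Rm+hx*.064+np.array([0,0,zz]); print(zz,proj(c,P-hy*.044+[0,0,.014]),proj(c,P+hy*.044+[0,0,.014]),proj(c,P-hy*.044+hx*.014),proj(c,P-hy*.044-hx*.014))
E
```

```text
[ 0.4967605  -0.00139695  0.05      ] [0.60456741 0.01550625 0.05      ] 0.10912400080758035 8.910935033227894
[ 0.49624544 -0.00070831  0.088     ] [0.60304718 0.0168529  0.088     ] 0.10823589399175103 9.337484730524661
deck edge yaw [0.42624759 0.04157425 0.05      ] [ 0.47358681 -0.12928165  0.05      ] -74.51348869383945
front strip [0.59220372 0.10169103 0.0475    ] [0.43711634 0.05892273 0.0475    ] 15.417205159214543
screw [0.43905983 0.04263221 0.05      ]
hammer axis yaw(image x) -74.49864911587714
[257.5881844  540.28426228]
-0.008 [407.95500033 135.82634589] [160.08331384 135.82615102] [398.15018723  97.04360385] [391.42914759 169.66799806]
-0.004 [412.34475474 136.28200964] [155.76175405 136.28202182] [401.86789563  96.21002734] [394.71894751 171.08850329]
-0.012 [403.85347082 135.40060037] [164.12100185 135.40022517] [394.65801261  97.82661167] [388.3275882  168.32877336]
```

Emit:
{"op": "servo_tool", "data": {
  "deltas": [
    [[10,4,-20,0,0],[10,8,-43,-10,0],[10,8,-43,-45,0],[10,8,-43,-70,0],[10,8,-43,-78,0]]
  ]
}}

```text
time: 5.1
tool_pos: [0.4539, 0.0466, 0.082]
tool_rot: [-0.0, 0.991, 0.136, -0.002]
contact_force: [-0.3, -0.4, -2.3]
gripper_width: 0.194
```

Emit:
{"op": "servo_tool", "data": {
  "deltas": [
    [[10,0,0,0,0]]
  ]
}}

```text
time: 5.22
tool_pos: [0.4551, 0.0463, 0.084]
tool_rot: [-0.0, 0.991, 0.136, -0.001]
contact_force: [0.3, -1.0, -2.8]
gripper_width: 0.194
```

```bash
cat > look.py <<'E'
from h import *
import sys
s=state();print(s["tool_pos"],s["tool_rot"],s["time"],s["contact_force"])
n=sys.argv[1]
im=grab_frame("wrist"); cv2.imwrite(f"pics/{n}.png",im[:,:,::-1])
cv2.imwrite(f"pics/{n}z.png",cv2.resize(im[0:270,300:560,::-1],None,fx=2.9,fy=2.2,interpolation=cv2.INTER_CUBIC))
if len(sys.argv)>2:
    im=grab_frame("side"); cv2.imwrite(f"pics/{n}s.png",cv2.resize(im[130:310,160:400,::-1],None,fx=3.2,fy=3.2))
E
python3 look.py w4 1
```

```text
[0.4551146  0.04625599 0.08401137] [-1.12370311e-04  9.90762240e-01  1.35609182e-01 -5.65888315e-04] 5.225 [ 0.31249455 -1.01978339 -2.75043036]
```

View pics/w4.png

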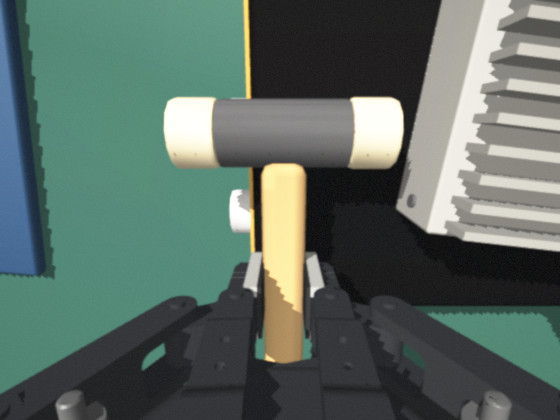

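View pics/w4s.png

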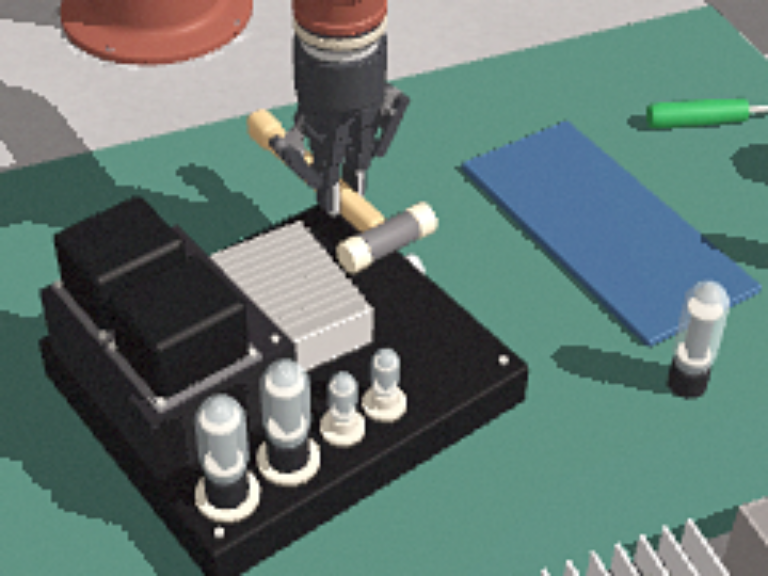

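Emit:
{"op": "servo_tool", "data": {
  "deltas": [
    [[10,1.3,-4.8,0,0],[10,2.7,-9.6,0,0],[10,3.2,-11.6,0,0],[10,3.6,-13,0,0],[10,4,-14.5,0,0]]
  ]
}}

```text
time: 5.95
tool_pos: [0.459, 0.0311, 0.0843]
tool_rot: [-0.0, 0.991, 0.135, -0.0]
contact_force: [-0.7, 1.5, -1.6]
gripper_width: 0.192
```

Emit:
{"op": "servo_tool", "data": {
  "deltas": [
    [[10,0.4,-1.4,0,0],[10,0.8,-2.9,0,0]]
  ]
}}

```text
time: 6.2
tool_pos: [0.4597, 0.0285, 0.0842]
tool_rot: [-0.0, 0.991, 0.135, -0.0]
contact_force: [-0.8, 1.0, -1.9]
gripper_width: 0.194
```

```bash
python3 look.py w5
```

```text
[0.45968454 0.02849134 0.08419849] [-2.79101183e-04  9.90819242e-01  1.35192815e-01 -2.33758500e-04] 6.2 [-0.83980372  0.96369664 -1.88568234]
```

View pics/w5.png

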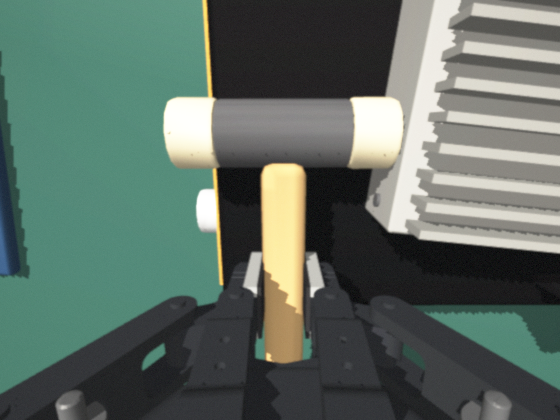

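Emit:
{"op": "servo_tool", "data": {
  "deltas": [
    [[10,-1.3,4.8,0,0],[10,-2.7,9.6,0,0],[10,-4,14.5,0,0],[10,-4,14.5,0,0]]
  ]
}}

```text
time: 6.75
tool_pos: [0.4558, 0.0432, 0.0843]
tool_rot: [0.0, 0.991, 0.135, 0.0]
contact_force: [0.4, 0.5, -3.3]
gripper_width: 0.196
```

```bash
python3 look.py w6
```

```text
[0.45575965 0.04320423 0.08428969] [4.52761611e-05 9.90780539e-01 1.35476643e-01 2.21124329e-05] 6.75 [ 0.36148055  0.51625689 -3.30535122]
```

View pics/w6z.png

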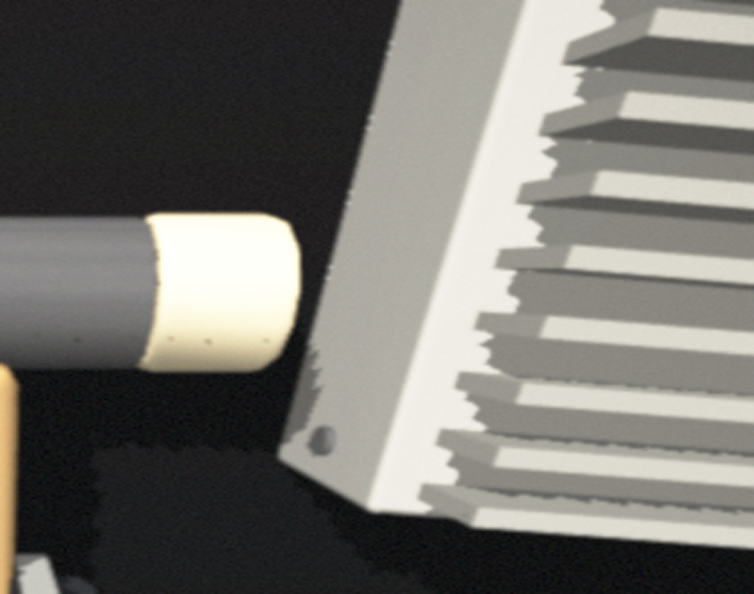

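View pics/w4z.png

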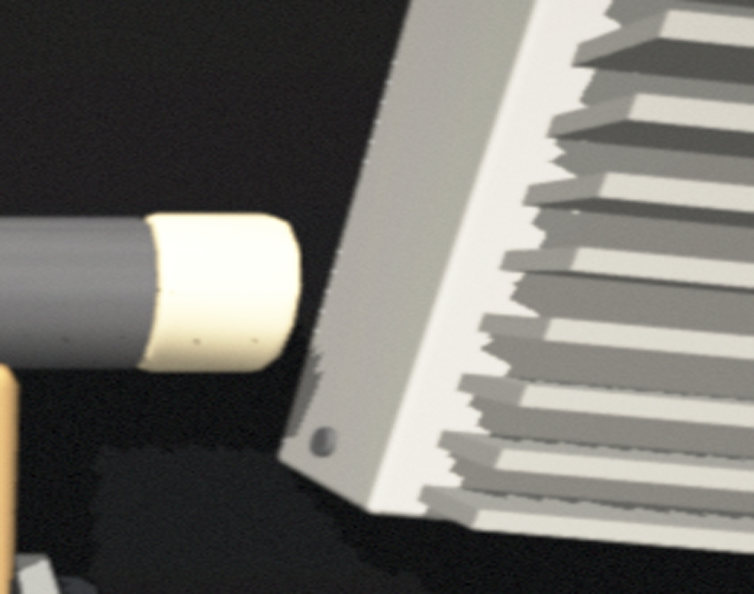

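```bash
cat > meas.py <<'E'
from h import *
import sys
O=np.array([.5591,-.064]);yw=np.radians(-74.5);xd=np.array([np.cos(yw),np.sin(yw)]);yd=np.array([-xd[1],xd[0]])
def amp(p): d=np.array(p)[:2]-O; return np.array([d@xd,d@yd])*1e3
def meas(im,c,verbose=True):
    g=cv2.cvtColor(im,cv2.COLOR_BGR2GRAY).astype(int)
    P=[];Q=[]
    for r in range(2,230,2):
        if 88<r<178: continue
        row=g[r]; s=np.where((row[345:-1]>110))[0]
        if len(s)==0: continue
        u=345+s[0]
        t=row[u:u+90]
        b=np.where(t>205)[0]
        if len(b)==0 or b[0]<8: continue
        lo,hi=row[u-1],row[u]; us=u-1+(110-lo)/max(hi-lo,1)+.5
        P.append(amp(ray(c,(us,r+.5),.05))); Q.append(amp(ray(c,(u+b[0],r+.5),.088)))
    out=[]
    for A in (P,Q):
        A=np.array(A)
        k=np.ones(len(A),bool)
        for _ in range(6):
            p=np.polyfit(A[k,1],A[k,0],1); res=np.abs(A[:,0]-np.polyval(p,A[:,1])); k=res<max(.5,1.5*np.median(res[k]))
        out.append((round(np.polyval(p,10.),2),round(-np.degrees(np.arctan(p[0])),2),k.sum(),round(A[k,1].min()),round(A[k,1].max())))
    return out
def tcp():
    s=state(); a=amp(s["tool_pos"]); f=s["contact_force"]; 
    return dict(t=round(s["time"],2),face=(round(a[0]+44,1),round(a[1]+64,1)),Fx=round(float(f[:2]@xd),2),z=round(s["tool_pos"][2],4))
if __name__=="__main__":
    n=sys.argv[1]; print(tcp())
    c=calibration("wrist");im=grab_frame("wrist")[:,:,::-1].copy(); cv2.imwrite(f"pics/{n}.png",im)
    cv2.imwrite(f"pics/{n}z.png",cv2.resize(im[0:270,300:560],None,fx=2.9,fy=2.2,interpolation=cv2.INTER_CUBIC))
    print("wall x@y10, yaw (bottom,top):",meas(im,c))
E
python3 - <<'E'
from meas import *
im=cv2.imread("pics/w3.png");c=calibration("wrist")
c["world_from_camera"]=np.array([[ 2.67261048e-01, -9.27112153e-01, -2.62744338e-01,5.12558912e-01],[-9.63623979e-01, -2.56964532e-01, -7.34714743e-02,1.07714969e-01],[ 6.00320955e-04,  2.72822808e-01, -9.62064112e-01,2.83726950e-01],[0,0,0,1]])
print(meas(im,c))
im=cv2.imread("pics/w6.png");c=calibration("wrist");print(meas(im,c),tcp())
# w4: same camera shifted
d=np.array([0.4551146,0.04625599,0.08401137])-state()["tool_pos"]
c["world_from_camera"][:3,3]+=d; print(meas(cv2.imread("pics/w4.png"),c))
E
```

```text
[(np.float64(-70.83), np.float64(-6.57), np.int64(38), -43, 64), (np.float64(-71.99), np.float64(-6.72), np.int64(50), -41, 61)]
[(np.float64(-67.2), np.float64(-3.42), np.int64(35), -46, 41), (np.float64(-69.22), np.float64(-5.93), np.int64(68), -41, 35)] {'t': 6.8, 'face': (np.float64(-86.7), np.float64(-6.9)), 'Fx': 0.19, 'z': np.float64(0.0843)}
[(np.float64(-70.3), np.float64(-5.56), np.int64(48), -45, 48), (np.float64(-71.87), np.float64(-6.74), np.int64(68), -40, 35)]
```

Emit:
{"op": "servo_tool", "data": {
  "deltas": [
    [[10,-14.5,-4,0,0],[10,-12.4,-11.7,0,0],[10,-11.3,-15.6,0,0],[10,-10.9,-17,0,0],[10,-10.5,-18.5,0,0]]
  ]
}}

```text
time: 7.42
tool_pos: [0.4455, 0.0244, 0.0843]
tool_rot: [-0.0, 0.991, 0.135, -0.0]
contact_force: [-1.9, 1.9, -2.3]
gripper_width: 0.194
```

Emit:
{"op": "servo_tool", "data": {
  "deltas": [
    [[10,0.4,-1.4,0,0],[10,0.8,-2.8,0,0],[10,-0.6,2,0,0],[10,-3,11,0,0],[10,-3.2,11.6,0,0]]
  ]
}}

```text
time: 8.05
tool_pos: [0.442, 0.0365, 0.0843]
tool_rot: [0.0, 0.991, 0.136, 0.0]
contact_force: [-0.2, 0.2, -2.6]
gripper_width: 0.198
```

```bash
python3 meas.py w7
```

```text
{'t': 8.05, 'face': (np.float64(-84.2), np.float64(-22.0)), 'Fx': -0.21, 'z': np.float64(0.0843)}
wall x@y10, yaw (bottom,top): [(np.float64(-64.11), np.float64(3.42), np.int64(11), -49, 24), (np.float64(-66.4), np.float64(-3.99), np.int64(52), -43, 20)]
```

View pics/w7.png

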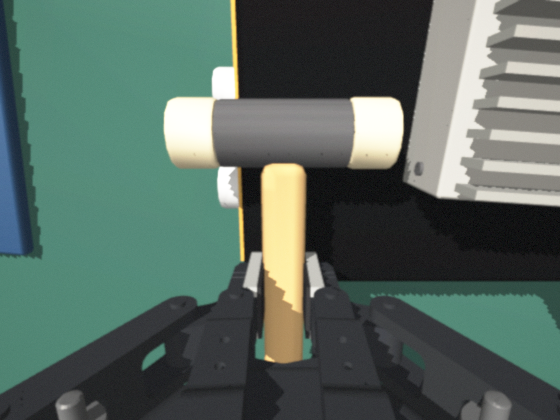

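Emit:
{"op": "servo_tool", "data": {
  "deltas": [
    [[10,2.1,-7.7,0,0],[10,3.5,-12.5,0,0],[10,4,-14.5,0,0],[10,4.4,-15.9,0,0],[10,4.8,-17.3,0,0]]
  ]
}}

```text
time: 8.72
tool_pos: [0.4468, 0.0186, 0.0841]
tool_rot: [-0.0, 0.991, 0.135, -0.0]
contact_force: [-1.5, 0.8, -1.3]
gripper_width: 0.198
```

Emit:
{"op": "servo_tool", "data": {
  "deltas": [
    [[10,0.4,-1.4,0,0],[10,0.8,-2.8,0,0],[10,-0.6,2,0,0],[10,-3,11,0,0],[10,-3.2,11.6,0,0]]
  ]
}}

```text
time: 9.35
tool_pos: [0.4436, 0.0309, 0.0843]
tool_rot: [0.0, 0.991, 0.136, 0.0]
contact_force: [0.3, -0.2, -2.4]
gripper_width: 0.198
```

```bash
python3 meas.py w8
```

```text
{'t': 9.35, 'face': (np.float64(-78.3), np.float64(-21.9)), 'Fx': 0.26, 'z': np.float64(0.0843)}
wall x@y10, yaw (bottom,top): [(np.float64(-61.2), np.float64(-1.58), np.int64(44), -2, 33), (np.float64(-62.19), np.float64(-1.66), np.int64(53), -44, 20)]
```

Emit:
{"op": "servo_tool", "data": {
  "deltas": [
    [[10,11.7,-5,0,0],[10,13.1,-9.8,0,0],[10,13.6,-11.8,0,0],[10,14,-13.2,0,0],[10,14.4,-14.6,0,0]]
  ]
}}

```text
time: 10.02
tool_pos: [0.4579, 0.0157, 0.0841]
tool_rot: [-0.0, 0.991, 0.135, -0.0]
contact_force: [-1.6, 1.6, -1.4]
gripper_width: 0.192
```

Emit:
{"op": "servo_tool", "data": {
  "deltas": [
    [[10,0.4,-1.4,0,0],[10,0.8,-2.8,0,0],[10,-0.6,2,0,0],[10,-3,11,0,0],[10,-3.2,11.6,0,0]]
  ]
}}

```text
time: 10.65
tool_pos: [0.4548, 0.0278, 0.0842]
tool_rot: [0.0, 0.991, 0.136, -0.0]
contact_force: [-0.6, 0.4, -2.5]
gripper_width: 0.198
```

```bash
python3 meas.py w9
```

```text
{'t': 10.65, 'face': (np.float64(-72.4), np.float64(-12.0)), 'Fx': -0.53, 'z': np.float64(0.0842)}
wall x@y10, yaw (bottom,top): [(np.float64(-56.2), np.float64(1.55), np.int64(46), -47, 42), (np.float64(-57.64), np.float64(0.17), np.int64(65), -43, 30)]
```

View pics/w9.png

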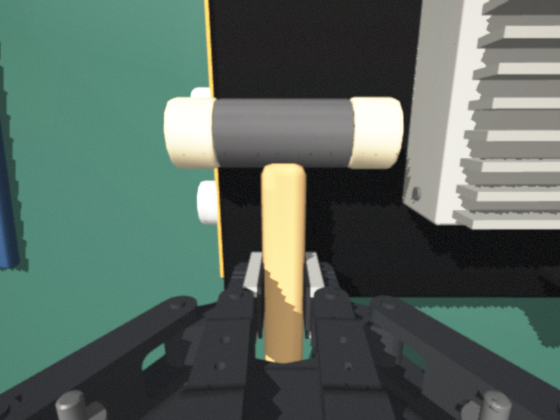

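Emit:
{"op": "servo_tool", "data": {
  "deltas": [
    [[10,23.3,-1.8,0,0],[10,24.7,-6.6,0,0],[10,25.2,-8.6,0,0],[10,25.6,-10,0,0],[10,26,-11.4,0,0]]
  ]
}}

```text
time: 11.32
tool_pos: [0.4804, 0.0159, 0.0841]
tool_rot: [-0.0, 0.991, 0.135, -0.0]
contact_force: [-0.0, 1.6, -1.4]
gripper_width: 0.194
```

Emit:
{"op": "servo_tool", "data": {
  "deltas": [
    [[10,0.4,-1.4,0,0],[10,0.8,-2.8,0,0],[10,-0.6,2,0,0],[10,-3,11,0,0],[10,-3.2,11.6,0,0]]
  ]
}}

```text
time: 11.95
tool_pos: [0.4775, 0.028, 0.0842]
tool_rot: [0.0, 0.991, 0.136, -0.0]
contact_force: [0.0, -0.7, -3.3]
gripper_width: 0.195
```

```bash
python3 meas.py w10
```

```text
{'t': 11.95, 'face': (np.float64(-66.5), np.float64(10.0)), 'Fx': 0.69, 'z': np.float64(0.0842)}
wall x@y10, yaw (bottom,top): [(np.float64(-50.63), np.float64(0.1), np.int64(58), -38, 63), (np.float64(-51.66), np.float64(0.01), np.int64(70), -25, 52)]
```

View pics/w10.png

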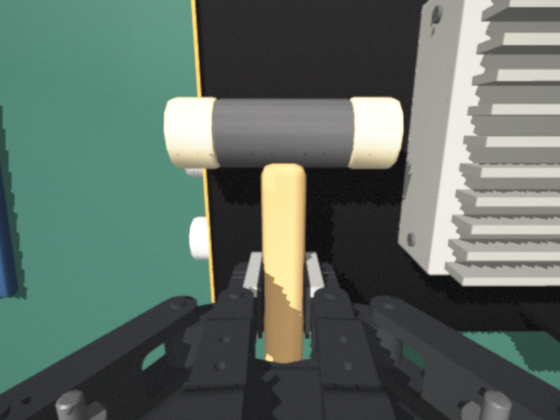

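Emit:
{"op": "servo_tool", "data": {
  "deltas": [
    [[10,2.1,-7.7,0,0],[10,3.6,-13,0,0],[10,4,-14.5,0,0],[10,4.4,-15.9,0,0],[10,4.8,-17.3,0,0]]
  ]
}}

```text
time: 12.62
tool_pos: [0.4826, 0.0102, 0.0843]
tool_rot: [-0.0, 0.991, 0.135, 0.0]
contact_force: [-0.5, 1.6, -2.2]
gripper_width: 0.196
```

Emit:
{"op": "servo_tool", "data": {
  "deltas": [
    [[10,0.3,-1.2,0,0],[10,0.6,-2.2,0,0],[10,-0.6,2,0,0],[10,-3,11,0,0],[10,-3.2,11.6,0,0]]
  ]
}}

```text
time: 13.25
tool_pos: [0.479, 0.0223, 0.0841]
tool_rot: [0.0, 0.991, 0.136, -0.0]
contact_force: [0.4, -0.1, -2.4]
gripper_width: 0.192
```

```bash
python3 meas.py w11
```

```text
{'t': 13.25, 'face': (np.float64(-60.5), np.float64(9.9)), 'Fx': 0.21, 'z': np.float64(0.0841)}
wall x@y10, yaw (bottom,top): [(np.float64(-45.44), np.float64(0.12), np.int64(57), -38, 63), (np.float64(-46.43), np.float64(0.11), np.int64(70), -25, 52)]
```

Emit:
{"op": "servo_tool", "data": {
  "deltas": [
    [[10,2.1,-7.7,0,0],[10,3.6,-13,0,0],[10,4,-14.5,0,0],[10,4.4,-15.9,0,0],[10,4.8,-17.3,0,0]]
  ]
}}

```text
time: 13.92
tool_pos: [0.4842, 0.0045, 0.0843]
tool_rot: [-0.0, 0.991, 0.135, -0.0]
contact_force: [-1.8, 2.1, -0.9]
gripper_width: 0.195
```

Emit:
{"op": "servo_tool", "data": {
  "deltas": [
    [[10,0.3,-1,0,0],[10,0.3,-1,0,0],[10,-0.6,2,0,0],[10,-3,11,0,0],[10,-3.2,11.6,0,0]]
  ]
}}

```text
time: 14.55
tool_pos: [0.4806, 0.0166, 0.0841]
tool_rot: [0.0, 0.991, 0.136, -0.0]
contact_force: [-0.0, -0.4, -3.2]
gripper_width: 0.197
```

```bash
python3 meas.py w12
```

```text
{'t': 14.55, 'face': (np.float64(-54.6), np.float64(9.9)), 'Fx': 0.35, 'z': np.float64(0.0841)}
wall x@y10, yaw (bottom,top): [(np.float64(-40.74), np.float64(0.16), np.int64(58), -38, 64), (np.float64(-41.74), np.float64(0.08), np.int64(70), -25, 52)]
```

Emit:
{"op": "servo_tool", "data": {
  "deltas": [
    [[10,2.1,-7.7,0,0],[10,3.2,-11.6,0,0],[10,3.6,-13,0,0],[10,3.9,-14,0,0],[10,4.1,-15,0,0]]
  ]
}}

```text
time: 15.22
tool_pos: [0.4851, 0.0011, 0.0844]
tool_rot: [-0.0, 0.991, 0.135, 0.0]
contact_force: [-1.4, 2.8, -2.0]
gripper_width: 0.198
```

Emit:
{"op": "servo_tool", "data": {
  "deltas": [
    [[10,0.3,-1,0,0]]
  ]
}}

```text
time: 15.35
tool_pos: [0.4854, 0.0001, 0.0843]
tool_rot: [-0.0, 0.991, 0.135, 0.0]
contact_force: [-1.3, 3.0, -1.2]
gripper_width: 0.194
```

Emit:
{"op": "servo_tool", "data": {
  "deltas": [
    [[10,0.3,-1,0,0]]
  ]
}}

```text
time: 15.48
tool_pos: [0.4857, -0.001, 0.0843]
tool_rot: [-0.0, 0.991, 0.135, -0.0]
contact_force: [-0.7, 1.9, -1.0]
gripper_width: 0.198
```

Emit:
{"op": "servo_tool", "data": {
  "deltas": [
    [[10,0.3,-1,0,0]]
  ]
}}

```text
time: 15.6
tool_pos: [0.486, -0.002, 0.0843]
tool_rot: [-0.0, 0.991, 0.135, 0.0]
contact_force: [-1.2, 2.5, -1.1]
gripper_width: 0.195
```

Emit:
{"op": "servo_tool", "data": {
  "deltas": [
    [[10,-0.6,2,0,0],[10,-2.7,10,0,0],[10,-2.7,10,0,0]]
  ]
}}

```text
time: 15.98
tool_pos: [0.483, 0.0085, 0.0841]
tool_rot: [0.0, 0.991, 0.135, -0.0]
contact_force: [0.7, -0.3, -2.3]
gripper_width: 0.194
```

Emit:
{"op": "servo_tool", "data": {
  "deltas": [
    [[10,1.6,-6,0,0],[10,2.4,-8.7,0,0],[10,2.7,-9.9,0,0],[10,3,-10.9,0,0]]
  ]
}}

```text
time: 16.48
tool_pos: [0.4863, -0.0027, 0.0844]
tool_rot: [-0.0, 0.991, 0.135, -0.0]
contact_force: [-0.6, 2.1, -1.2]
gripper_width: 0.195
```

Emit:
{"op": "servo_tool", "data": {
  "deltas": [
    [[10,0.3,-1,0,0]]
  ]
}}

```text
time: 16.6
tool_pos: [0.4866, -0.0037, 0.0843]
tool_rot: [-0.0, 0.991, 0.135, -0.0]
contact_force: [0.0, 2.4, -1.4]
gripper_width: 0.198
```

Emit:
{"op": "servo_tool", "data": {
  "deltas": [
    [[10,0.3,-1,0,0]]
  ]
}}

```text
time: 16.73
tool_pos: [0.4869, -0.0048, 0.0843]
tool_rot: [-0.0, 0.991, 0.135, -0.0]
contact_force: [-0.8, 2.1, -2.5]
gripper_width: 0.192
```

Emit:
{"op": "servo_tool", "data": {
  "deltas": [
    [[10,0.3,-1,0,0]]
  ]
}}

```text
time: 16.85
tool_pos: [0.4872, -0.0059, 0.0843]
tool_rot: [-0.0, 0.991, 0.135, -0.0]
contact_force: [-1.1, 1.9, -1.9]
gripper_width: 0.2
```

Emit:
{"op": "servo_tool", "data": {
  "deltas": [
    [[10,-0.6,2,0,0],[10,-2.7,10,0,0],[10,-2.7,10,0,0]]
  ]
}}

```text
time: 17.23
tool_pos: [0.4842, 0.0046, 0.0841]
tool_rot: [0.0, 0.991, 0.135, -0.0]
contact_force: [-0.5, -0.2, -2.2]
gripper_width: 0.192
```

```bash
python3 meas.py w13
```

```text
{'t': 17.23, 'face': (np.float64(-42.1), np.float64(10.1)), 'Fx': 0.09, 'z': np.float64(0.0841)}
wall x@y10, yaw (bottom,top): [(np.float64(-31.06), np.float64(0.15), np.int64(58), -38, 64), (np.float64(-32.01), np.float64(0.06), np.int64(70), -25, 52)]
```

Emit:
{"op": "servo_tool", "data": {
  "deltas": [
    [[10,1.6,-6,0,0],[10,2.4,-8.7,0,0],[10,2.7,-9.9,0,0],[10,3,-10.9,0,0]]
  ]
}}

```text
time: 17.77
tool_pos: [0.4874, -0.0066, 0.0843]
tool_rot: [-0.0, 0.991, 0.135, -0.0]
contact_force: [-1.8, 2.0, -2.1]
gripper_width: 0.194
```

Emit:
{"op": "servo_tool", "data": {
  "deltas": [
    [[10,0.3,-1,0,0]]
  ]
}}

```text
time: 17.9
tool_pos: [0.4878, -0.0076, 0.0843]
tool_rot: [-0.0, 0.991, 0.135, 0.0]
contact_force: [-1.0, 3.5, -1.1]
gripper_width: 0.191
```

Emit:
{"op": "servo_tool", "data": {
  "deltas": [
    [[10,0.3,-1,0,0]]
  ]
}}

```text
time: 18.02
tool_pos: [0.4881, -0.0087, 0.0843]
tool_rot: [-0.0, 0.991, 0.135, 0.0]
contact_force: [-0.7, 1.8, -1.7]
gripper_width: 0.194
```

Emit:
{"op": "servo_tool", "data": {
  "deltas": [
    [[10,0.3,-1,0,0]]
  ]
}}

```text
time: 18.15
tool_pos: [0.4884, -0.0097, 0.0843]
tool_rot: [-0.0, 0.991, 0.135, -0.0]
contact_force: [-0.4, 2.9, -1.6]
gripper_width: 0.195
```

Emit:
{"op": "servo_tool", "data": {
  "deltas": [
    [[10,-0.6,2,0,0],[10,-2.7,10,0,0],[10,-2.7,10,0,0]]
  ]
}}

```text
time: 18.52
tool_pos: [0.4854, 0.0007, 0.0842]
tool_rot: [0.0, 0.991, 0.135, -0.0]
contact_force: [0.1, 0.5, -2.4]
gripper_width: 0.193
```

Emit:
{"op": "servo_tool", "data": {
  "deltas": [
    [[10,1.6,-6,0,0],[10,2.4,-8.7,0,0],[10,2.7,-9.9,0,0],[10,2.9,-10.6,0,0]]
  ]
}}

```text
time: 19.02
tool_pos: [0.4886, -0.0103, 0.0843]
tool_rot: [-0.0, 0.991, 0.135, -0.0]
contact_force: [-0.4, 2.5, -1.8]
gripper_width: 0.195
```

Emit:
{"op": "servo_tool", "data": {
  "deltas": [
    [[10,0.3,-1,0,0]]
  ]
}}

```text
time: 19.15
tool_pos: [0.4888, -0.0112, 0.0843]
tool_rot: [-0.0, 0.991, 0.135, -0.0]
contact_force: [-0.7, 2.1, -1.6]
gripper_width: 0.198
```

Emit:
{"op": "servo_tool", "data": {
  "deltas": [
    [[10,0.3,-1,0,0]]
  ]
}}

```text
time: 19.27
tool_pos: [0.4892, -0.0123, 0.0843]
tool_rot: [-0.0, 0.991, 0.135, 0.0]
contact_force: [-0.9, 2.4, -1.2]
gripper_width: 0.192
```

Emit:
{"op": "servo_tool", "data": {
  "deltas": [
    [[10,0.2,-0.8,0,0]]
  ]
}}

```text
time: 19.4
tool_pos: [0.4894, -0.0132, 0.0843]
tool_rot: [-0.0, 0.991, 0.135, 0.0]
contact_force: [-0.3, 1.7, -2.0]
gripper_width: 0.195
```

Emit:
{"op": "servo_tool", "data": {
  "deltas": [
    [[10,-0.6,2,0,0],[10,-2.7,10,0,0],[10,-2.7,10,0,0]]
  ]
}}

```text
time: 19.77
tool_pos: [0.4864, -0.0027, 0.0841]
tool_rot: [0.0, 0.991, 0.135, -0.0]
contact_force: [0.8, 0.7, -2.3]
gripper_width: 0.196
```

```bash
python3 meas.py w14
```

```text
{'t': 19.77, 'face': (np.float64(-34.5), np.float64(10.3)), 'Fx': -0.44, 'z': np.float64(0.0841)}
wall x@y10, yaw (bottom,top): [(np.float64(-23.47), np.float64(0.17), np.int64(58), -38, 64), (np.float64(-24.4), np.float64(0.06), np.int64(70), -25, 53)]
```

Emit:
{"op": "servo_tool", "data": {
  "deltas": [
    [[10,1.6,-6,0,0],[10,2.4,-8.7,0,0],[10,2.7,-9.9,0,0],[10,2.9,-10.5,0,0]]
  ]
}}

```text
time: 20.32
tool_pos: [0.4895, -0.0135, 0.0843]
tool_rot: [-0.0, 0.991, 0.135, -0.0]
contact_force: [0.3, 2.1, -0.8]
gripper_width: 0.196
```

Emit:
{"op": "servo_tool", "data": {
  "deltas": [
    [[10,0.2,-0.7,0,0]]
  ]
}}

```text
time: 20.45
tool_pos: [0.4897, -0.0142, 0.0843]
tool_rot: [-0.0, 0.991, 0.135, -0.0]
contact_force: [-2.0, 3.3, -0.7]
gripper_width: 0.193
```

Emit:
{"op": "servo_tool", "data": {
  "deltas": [
    [[10,0.2,-0.7,0,0]]
  ]
}}

```text
time: 20.58
tool_pos: [0.4898, -0.0144, 0.0843]
tool_rot: [-0.001, 0.991, 0.135, -0.0]
contact_force: [-1.5, 6.8, -0.7]
gripper_width: 0.195
```

Emit:
{"op": "servo_tool", "data": {
  "deltas": [
    [[10,0.2,-0.7,0,0]]
  ]
}}

```text
time: 20.7
tool_pos: [0.4897, -0.0146, 0.0842]
tool_rot: [-0.001, 0.991, 0.135, -0.0]
contact_force: [-3.7, 8.0, 0.2]
gripper_width: 0.197
```

Ledge felt (the force rose to about 8 N and the tool stalled). I'm drawing back to check.

Emit:
{"op": "servo_tool", "data": {
  "deltas": [
    [[10,-0.6,2,0,0],[10,-2.7,10,0,0],[10,-4,14.5,0,0],[10,-4,14.5,0,0]]
  ]
}}

```text
time: 21.2
tool_pos: [0.486, -0.001, 0.0842]
tool_rot: [0.0, 0.991, 0.135, -0.0]
contact_force: [0.1, -0.2, -2.9]
gripper_width: 0.199
```

```bash
python3 meas.py w15; python3 - <<'E'
from meas import *
im=cv2.imread("pics/w15.png");c=calibration("wrist")
f=lambda u,v:amp(ray(c,(u,v),.05))
E
```

```text
{'t': 21.2, 'face': (np.float64(-36.2), np.float64(10.4)), 'Fx': 0.17, 'z': np.float64(0.0842)}
wall x@y10, yaw (bottom,top): [(np.float64(-22.54), np.float64(0.01), np.int64(58), -38, 64), (np.float64(-23.48), np.float64(-0.02), np.int64(70), -25, 53)]
```

View pics/w15.png

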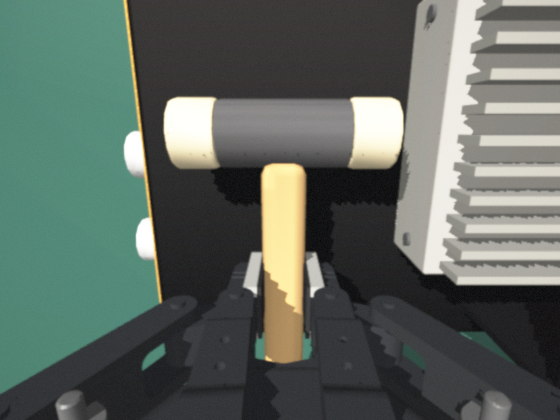

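Emit:
{"op": "servo_tool", "data": {
  "deltas": [
    [[10,-3,10,5,0],[10,-5,20,40,0],[10,-5,30,80,0],[10,-5,60,80,-0.3],[10,0,100,80,-0.6]]
  ]
}}

```text
time: 21.88
tool_pos: [0.4865, 0.0996, 0.1657]
tool_rot: [0.0, 0.995, 0.103, 0.001]
contact_force: [0.8, 1.4, -3.1]
gripper_width: 0.196
```

Emit:
{"op": "servo_tool", "data": {
  "deltas": [
    [[10,10,45,0,-0.3],[10,20,90,0,-0.6],[10,30,130,0,-0.9],[10,40,160,0,-0.95],[10,40,175,0,-0.95]]
  ]
}}

```text
time: 22.5
tool_pos: [0.5261, 0.2754, 0.1645]
tool_rot: [-0.0, 0.998, 0.055, 0.0]
contact_force: [-0.3, -0.4, -2.7]
gripper_width: 0.199
```

Emit:
{"op": "servo_tool", "data": {
  "deltas": [
    [[10,0,0,-20,0],[10,0,0,-40,0],[10,0,0,-60,0],[10,0,0,-80,0],[10,0,0,-90,0]]
  ]
}}

```text
time: 23.12
tool_pos: [0.5251, 0.2729, 0.0719]
tool_rot: [0.0, 0.999, 0.054, -0.001]
contact_force: [0.3, -0.2, -2.9]
gripper_width: 0.195
```

```bash
python3 look.py w16 1; python3 - <<'E'
from meas import *
p=state()["tool_rot"];print("yaw",np.degrees(2*np.arctan2(p[2],p[1])))
E
```

```text
[0.52514358 0.27290349 0.07189319] [ 4.72799853e-04  9.98539530e-01  5.40035252e-02 -1.48390897e-03] 23.125 [ 0.34592463 -0.19037809 -2.88581445]
yaw 6.2090568593301185
```

View pics/w16.png

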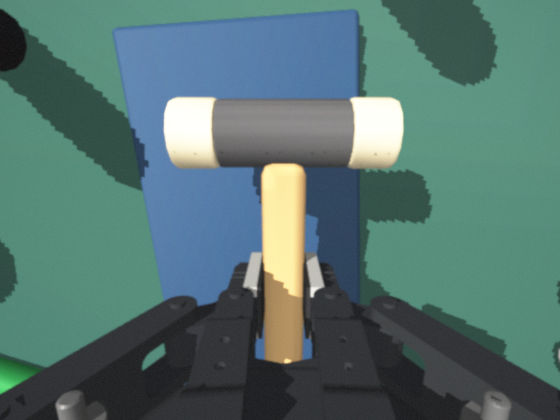

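View pics/w16s.png

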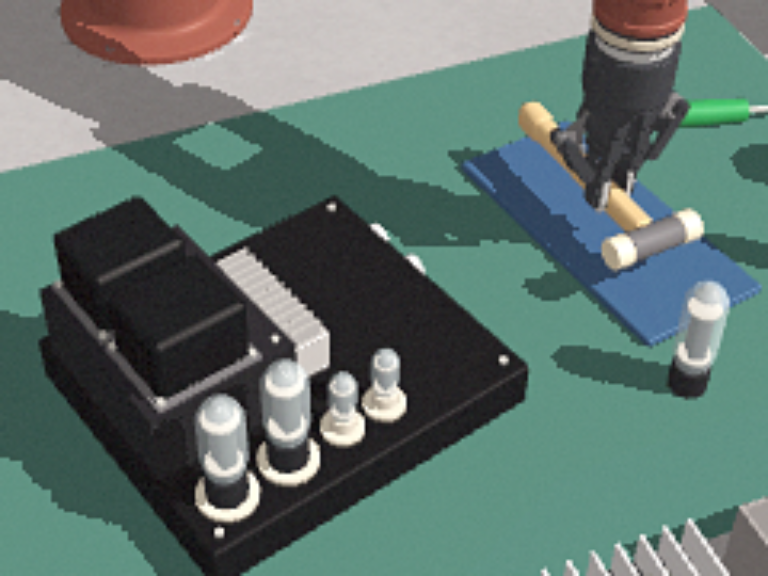

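Emit:
{"op": "servo_tool", "data": {
  "deltas": [
    [[10,0,8,-15,0],[10,0,8,-26,0],[10,0,8,-32,0],[10,0,8,-34,0],[10,0,8,-35,0]]
  ]
}}

```text
time: 23.85
tool_pos: [0.5264, 0.2817, 0.0394]
tool_rot: [-0.0, 0.999, 0.054, 0.0]
contact_force: [-0.2, -1.1, -2.8]
gripper_width: 0.194
```

Emit:
{"op": "servo_tool", "data": {
  "deltas": [
    [[10,0,0,-1,0]]
  ]
}}

```text
time: 23.98
tool_pos: [0.5265, 0.2818, 0.0387]
tool_rot: [-0.0, 0.999, 0.054, 0.0]
contact_force: [0.0, -0.9, -2.3]
gripper_width: 0.193
```

Emit:
{"op": "servo_tool", "data": {
  "deltas": [
    [[10,0,0,-1,0]]
  ]
}}

```text
time: 24.1
tool_pos: [0.5264, 0.2818, 0.0376]
tool_rot: [-0.0, 0.999, 0.054, 0.0]
contact_force: [0.1, 0.1, -3.2]
gripper_width: 0.198
```

Emit:
{"op": "servo_tool", "data": {
  "deltas": [
    [[10,0,0,-1,0],[10,0,0,-2,0]]
  ]
}}

```text
time: 24.35
tool_pos: [0.5262, 0.2817, 0.0353]
tool_rot: [0.0, 0.999, 0.054, 0.0]
contact_force: [0.1, 0.3, -2.6]
gripper_width: 0.197
```

Emit:
{"op": "servo_tool", "data": {
  "deltas": [
    [[10,0,0,-1,0]]
  ]
}}

```text
time: 24.48
tool_pos: [0.5262, 0.2817, 0.0342]
tool_rot: [-0.0, 0.999, 0.054, -0.0]
contact_force: [-0.4, 0.3, -3.2]
gripper_width: 0.194
```

Emit:
{"op": "servo_tool", "data": {
  "deltas": [
    [[10,0,0,-1,0]]
  ]
}}

```text
time: 24.6
tool_pos: [0.5262, 0.2817, 0.0338]
tool_rot: [0.0, 0.999, 0.054, -0.0]
contact_force: [-3.2, -2.2, 4.6]
gripper_width: 0.193
```

Touchdown. I'm releasing slowly and then retracting upward.

Emit:
{"op": "servo_tool", "data": {
  "deltas": [
    [[22,0,0,0,0],[35,0,0,1,0],[50,0,0,2,0],[60,0,0,3,0],[60,0,0,10,0]]
  ]
}}

```text
time: 25.22
tool_pos: [0.5258, 0.2815, 0.043]
tool_rot: [0.0, 0.999, 0.054, -0.001]
contact_force: [-0.4, 0.1, 0.4]
gripper_width: 0.7
```

Emit:
{"op": "servo_tool", "data": {
  "deltas": [
    [[60,0,0,30,0],[60,0,0,60,0],[60,-10,0,110,0],[60,-30,0,160,0],[60,-40,0,200,0]]
  ]
}}

```text
time: 25.85
tool_pos: [0.4858, 0.2818, 0.2463]
tool_rot: [-0.0, 0.999, 0.054, 0.001]
contact_force: [0.4, -0.1, -0.3]
gripper_width: 0.703
```

Emit:
{"op": "servo_tool", "data": {
  "deltas": [
    [[60,0,0,0,0],[60,0,0,0,0]]
  ]
}}

```text
time: 26.1
tool_pos: [0.4859, 0.2816, 0.2429]
tool_rot: [0.0, 0.999, 0.054, -0.0]
contact_force: [-0.0, -0.5, -0.1]
gripper_width: 0.705
```

```bash
python3 look.py w17 1; python3 - <<'E'
from h import *
im=grab_frame("scene"); cv2.imwrite("pics/sc17.png",cv2.resize(im[150:310,160:440,::-1],None,fx=2.8,fy=2.8,interpolation=cv2.INTER_CUBIC))
E
```

```text
[0.48594071 0.28155071 0.24286459] [ 1.09426422e-04  9.98524389e-01  5.43046280e-02 -1.98945549e-04] 26.1 [-0.04505327 -0.5234061  -0.10091476]
```

View pics/w17.png

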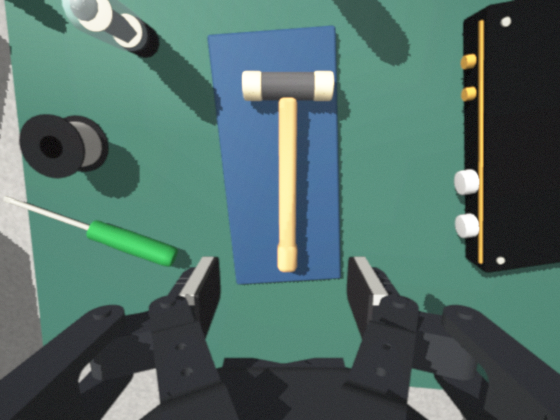

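View pics/w17s.png

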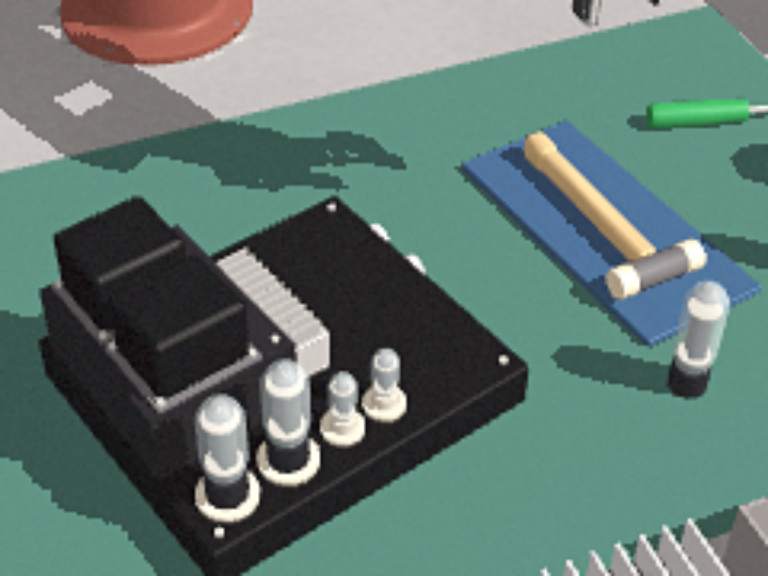

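View pics/sc17.png

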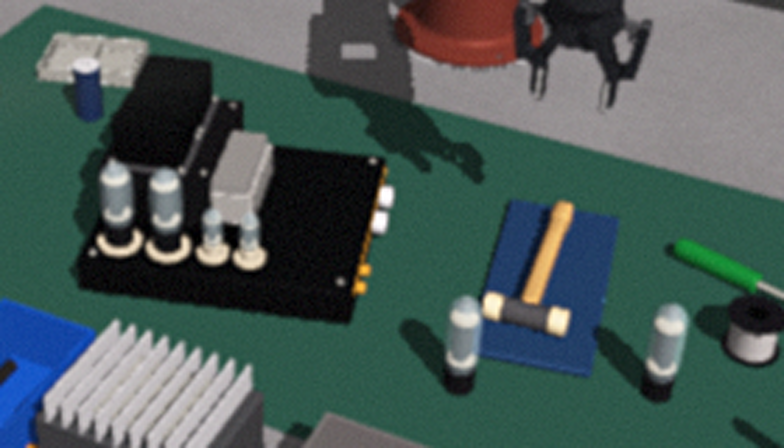

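The pictures show the hammer flat on its pad: head at (243–333, 86) and handle end at (287, 270) in the wrist view. The module is in the shroud mouth, the valves and loose items are unmoved, and the gripper is clear. I'm handing in.

```bash
python3 -c "
from plant import *
print(job_done()); print(state()['time'])"
```

```text
the job is handed in; nothing more can be done
None
the job is handed in; nothing more can be done
```

I tapped the module in until it met the ledge, laid the hammer back flat on its blue pad, and handed the job in at about 26 s of the 64 s allowed. No verdict was reported.

- **Squaring:** The module started about 6.7° askew. I used four taps to its lagging side, a few millimetres each and drawing back every time. These brought it to within 0.2° of the amp's axis.
- **Driving in:** I then tapped it along its centre. Sliding took about 2 to 3 N.
- **Ledge:** The push rose to about 8–9 N and the tool stalled, with the near end about 23 mm short of the shroud mouth's middle line (amp x −23.5 mm). That puts the far end near amp x +77, about 57 mm behind the mouth and within the stated 42 to 58 mm.
- **Module check:** After I drew back for the last time, the module measured 0.0° off square. The bottom-edge measurement read about 1 mm different from the top-edge one throughout. Bottom-edge yaw was unreliable while the module was askew, so I went by the top edge.
- **Final pictures:** The hammer lies flat and wholly on the pad, the gripper is clear of everything, and I saw no shift in the valves or the loose items in view. I only checked those by eye, and the multimeter was outside the final close-ups.
- **Not checked:** I did not probe the ledge off-centre. Squareness against it rests on the measured angle and the stall.

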